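# Find a flange's high spot against the pointer and mark it

## Task

Take the crank knob and turn the flange slowly until you feel its high spot lift the sprung pointer; stop with the crest right at the pointer and let go. Then stand the brass marker upright on the flange face, at the rim beside the pointer tip, without shifting the flange. Keep the gripper and marker off the pointer and leave the other things alone.

Things in the scene. Friction and masses are not known exactly. Their poses are not given: they have to be found in the camera images.
- fixture: Blue base plate fixed to the bench under the turning flange; origin on the turning axis at bench level, y axis towards the pointer. The flange's rim has one hidden high spot: a smooth bulge about 35 mm long along the rim, 4 mm proud at its crest, within 70 degrees of the side opposite the crank knob. Anticlockwise (from above) it comes to the pointer after 20 to 245 degrees.
- wheel: Turning assembly: plain steel flange (200 mm diameter, 16 mm thick, top at z = 70 mm), hub clamp (56 mm wide) and crank arm up to z = 90 mm, nut to 98 mm. Vertical axis, turns many times either way; bearing friction about 0.2 N m, so it stays where it is left. Origin on the axis at z = 44 mm; x axis along the crank arm.
- knob (a point): Middle of the black crank knob's height (z = 118 mm), on the knob's axis, 55 mm from the wheel's axis. The knob is an upright cylinder 22 mm in diameter from z = 93 to 139 mm and spins freely on its pin, so it can be held without turning the gripper while it is led round a circle of 55 mm radius.
- pointer: Grey pointer housing on the fixture, 36 mm wide, 150 to 200 mm from the wheel's axis, top at z = 86 mm. Its sprung plunger with a small brass roller (10 mm) at the tip points at the axis and runs on the rim at z = 62 mm. Origin on the wheel's axis at z = 12 mm; y axis towards the housing.
- pointer_tip (a point): Where the roller meets the plain rim: 100 mm from the axis, z = 62 mm. It presses with about 3 N on the plain rim and rises to about 15 N on the crest; it rolls without friction. Climbing the bulge is felt at the knob as some 4 to 8 N more resistance than in free turning, level again at the crest, then as large a pull forward past it.
- marker: Brass marker weight, about 150 g, standing loose on the bench to the robot's right: round foot 30 mm in diameter and 10 mm high, tapering to an upright stem 20 mm in diameter from 14 to 50 mm height. Origin at the centre of its underside, z axis up along the stem.
- hammer: Hammer lying on the bench (bystander).
- gusset: Flat steel gusset plate, 8 mm thick, lying on the bench (bystander).
- offcut: Short pipe offcut, 60 mm in diameter and 55 mm tall, standing on the bench (bystander).
- square: Steel try square lying on the bench (bystander).
Not all that is in view belongs to the job. Of the things shaped like the marker, the brass one is meant.

How it is judged (in metres and radians):
On the way, in this order (a step that is already met when the one before it is completed fails the run):
1. the high spot's crest stands still at the pointer, nobody touching the wheel (contact force between pointer and wheel above 13.4 N and angular speed of wheel below 0.05 rad/s and contact force between the fingers and wheel below 0.2 N), for 0.3 s.
2. the marker stands on the flange (contact force between marker and wheel above 0.5 N), for 0.2 s.
At the end, for the whole second after the job is handed in: The wheel stands still with the crest of its high spot at the pointer (load above 13.4 N: crest within about 6 mm along the rim); the marker stands upright and still on the flange, its centre within 35 mm horizontally of pointer_tip, not touching the pointer (contact force between pointer and wheel above 13.4 N and angular speed of wheel below 0.05 rad/s and contact force between marker and wheel above 0.5 N and horizontal distance between marker and pointer_tip below 0.035 m and angle between marker's own z axis and vertical below 0.1 rad and linear speed of marker below 0.02 m/s and contact force between marker and pointer below 0.5 N).
It fails at once if the wheel is turned faster than 3 rad/s (angular speed of wheel above 3 rad/s).
It fails at once if the pointer is loaded with more than 22 N (contact force between pointer and wheel above 22 N).
It fails at once if the robot touches the pointer (contact force between any of the fingers, the arm and pointer above 1 N).
It fails at once if the marker is pushed against the pointer (contact force between marker and pointer above 3 N).
It fails at once if a bystander is moved by more than 30 mm (distance of any of hammer, gusset, offcut, square from where it was at the start of the episode above 0.03 m).
It also fails if it takes over 72 s, if anything falls off the work surface, if the arm or the gripper's body presses on something with over 40 N, if the wrist force passes 120 N, or if a joint passes its speed limit or range.

## Robot

A 6-joint arm with a two-finger parallel gripper is mounted at the origin on the work surface. World frame = base frame: x ahead of the robot, y to its left, z up, the work surface at z = 0. Lengths are in m, angles in degrees, forces in N, time in s.
With the tool pointing down it reaches from about 0.3 to 0.75 m from the base axis. Payload 8.5 kg.
Tool frame: the origin (TCP) lies midway between the tips of the shut fingers; the grasp point (between the pads) lies 19 mm behind it; z points along the fingers, y is the direction in which the jaws open and shut (so a half turn about z gives the same grasp; the last joint's range is limited). The gripper opens to 85 mm and grips with 20 to 120 N. Pads are 22 mm wide; open, the fingers measure 114 mm over their backs; the gripper's body (76 mm by 85 mm) begins 54 mm behind the grasp point. The pads swing forward as they close: fully open they stand 13 mm farther back than shut.
Start: joints at [64.784, 21.807, 74.336, -0, 83.858, -12.336], TCP at [0.123, 0.536, 0.231] pointing down, gripper open.
Joint ranges: [-178.18, 178.18], [-50.72, 133.34], [12.68, 142.11], [-81.47, 261.47], [9.98, 163.14], [-165.26, 165.26]. Speed limits (degrees/s): [136.94, 136.94, 180, 180, 180, 180].

## Interface

Orientations are given as a 3x3 rotation matrix whose columns are the frame's x, y, z axes.
In Python, from rig import env, viewer, ticket gives the robot as it stands. The module is installed in compiled form; this text tells all that it offers.
- The arm moves only by the shell command python3 -m pendant 'ROWS' [FORCE]. ROWS is JSON, a list of rows, each a list of 3 entries, a list of its own where there are three numbers: the shift along the world's x, y, z in mm, then the turn about the world's z in rad, then the opening, from -1 (shut) to 1 (fully open). A call has 1 to 12 rows; each row shifts and turns the pose as measured when the row begins; what a row does not reach is not made up. A row lasts 1/8 s, in which the tool goes at most 62.5 mm and 10.7 degrees, less where a joint would pass 70% of its speed; a pose out of reach is approached as far as the arm can. A call with a gripper value outside its range is refused whole. The fingers move at their own pace and stop on an object; FORCE is the grip in N (left out, the last holds). Time passes only in rows, so rows that do not move let the fingers close. It gives the time, the measured TCP pose, the force and the opening at its end, in the units of the state.
- env.observe(): the state, without advancing time (a new reading comes with each control period).
- viewer.get_image(name): name is "scene" or "top"; returns (picture, depth): 400x640x3 uint8, red, green, blue; 400x640 float32, m along the optical axis (not along the pixel's ray), 0 where there is no reading.
- viewer.camera_params(name): a dict with "fx", "fy", "cx", "cy" (pixels), "rvec" (rotation vector, rad) and "tvec" (3), from world to camera coordinates, as OpenCV has them. Camera axes: x right, y down, z forward; pixel columns grow to the right and rows downward; lengths in m; the calibration is good to about 2 mm. A picture is of the moment at which its call begins. camera_params takes no time and is no camera call.
- ticket.close_job(): hands the job in, once; it reports no verdict.
The state is a dict: "time_s": time; "q": joint angles; "qvel": joint speeds; "joint_efforts": joint torques, N m; "position": TCP position; "tool_rot": TCP orientation; "ft_force": force on the tool from outside, world axes, zero at the start; "wrist_torque": the same for the moment, N m; "grip_width": finger opening in m.
Only numpy, scipy, OpenCV 4.12 (cv2) and the standard library are available. Lean on these libraries where they do the work, as an engineer would, in place of code of your own. Each camera call takes 0.05 s, during which the arm holds its last target. There are 200 camera calls.

## Working session

There is one attempt and no reset: what is moved stays moved. The work goes in short steps, Python scripts to look and compute and a shell command to move; the robot and the scene stay as the last step left them, time stands still between calls to the robot, and variables do not carry over. Pictures are saved under pics/ and viewed, about 8 in all and at most 12, crops included, and the job is handed in when it is done.

```bash
mkdir -p pics; cat > h.py <<'E'
import numpy as np, cv2
from rig import env, viewer, ticket
def ray(name,u,v,z):
    p=viewer.camera_params(name); R,_=cv2.Rodrigues(np.array(p["rvec"],float)); t=np.array(p["tvec"],float).ravel()
    c=-R.T@t; d=R.T@np.array([(u-p["cx"])/p["fx"],(v-p["cy"])/p["fy"],1.]); return c+d*(z-c[2])/d[2]
def proj(name,P):
    p=viewer.camera_params(name); R,_=cv2.Rodrigues(np.array(p["rvec"],float)); t=np.array(p["tvec"],float).ravel()
    q=R@np.array(P,float)+t; return [p["fx"]*q[0]/q[2]+p["cx"],p["fy"]*q[1]/q[2]+p["cy"]]
def snap(name,f):
    im,d=viewer.get_image(name); cv2.imwrite(f"pics/{f}.png",im[:,:,::-1]); np.save(f"pics/{f}.npy",d); return im,d
E
python3 - <<'E'
from h import *
snap("top","top0");snap("scene","sc0")
a=cv2.imread("pics/top0.png");b=cv2.imread("pics/sc0.png")
for n in("top","scene"):
    p=viewer.camera_params(n);R,_=cv2.Rodrigues(np.array(p["rvec"]));print(n,-R.T@np.array(p["tvec"]).ravel(),p["fx"])
print(env.observe())
E
```

```text
top [ 0.4292185  -0.02341993  0.99220201] 366.80725916481657
scene [ 1.28437737 -0.55796536  0.73128305] 449.58809200559404
{'time_s': 0.1, 'q': array([ 6.47842720e+01,  2.18398170e+01,  7.43780950e+01, -1.99227696e-03,
        8.38595955e+01, -1.23350663e+01]), 'qvel': array([ 0.11747977, -0.09250224, -0.11894163,  0.07701047,  0.0165296 ,
        0.01205304]), 'joint_efforts': array([ 4.09527391e-03, -4.49218369e+01, -2.31656903e+01, -1.28839033e-04,
        3.53875264e-03, -2.15399615e-05]), 'position': array([0.12249859, 0.53592016, 0.23076197]), 'tool_rot': array([[-9.74837254e-01,  2.22917094e-01, -5.45035256e-04],
       [ 2.22917614e-01,  9.74836501e-01, -1.23858443e-03],
       [ 2.55218620e-04, -1.32891620e-03, -9.99999084e-01]]), 'ft_force': array([-0.12916378,  0.28923605,  0.28212472]), 'wrist_torque': array([-0.01222758, -0.03277017,  0.05295078]), 'grip_width': 0.08473444724331085}
```

View pics/top0.png

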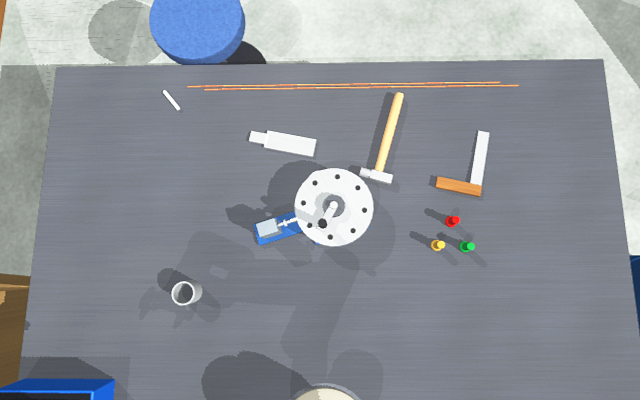

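View pics/sc0.png

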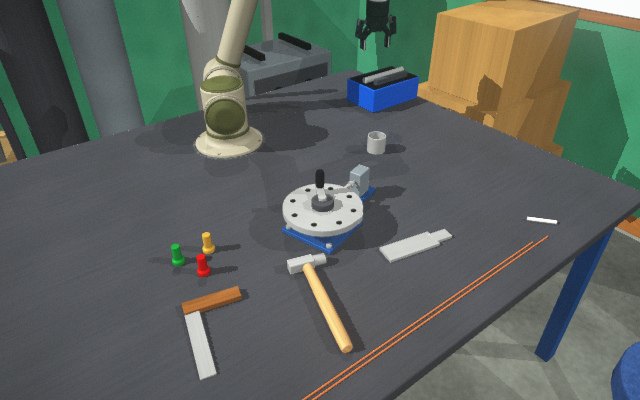

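Top view: wheel centre is near (334,206), the knob at (322,223) and the pointer housing at (268,228). Three marker shapes: yellow/brass (438,245), red (453,221) and green (467,247). The yellow one fits "brass". I'll measure and check it in a crop.

```bash
cat > m.py <<'E'
from h import *
def cloud(name,f):
    d=np.load(f"pics/{f}.npy");p=viewer.camera_params(name);R,_=cv2.Rodrigues(np.array(p["rvec"]));t=np.array(p["tvec"]).ravel()
    v,u=np.mgrid[:400,:640];X=np.stack([(u-p["cx"])/p["fx"]*d,(v-p["cy"])/p["fy"]*d,d],-1);W=(X-t)@R;W[d==0]=np.nan;return W
def circ(m,name,z):
    c=max(cv2.findContours(m.astype(np.uint8),0,1)[0],key=cv2.contourArea)
    e=cv2.fitEllipse(cv2.convexHull(c)); return e[0],ray(name,*e[0],z),e[1]
E
python3 - <<'E'
from m import *
im=cv2.imread("pics/top0.png");W=cloud("top","top0");Z=W[...,2]
roi=np.zeros((400,640),bool);roi[150:260,285:385]=1
print("flange",circ(roi&(Z>.062)&(Z<.2),"top",.07))
k=roi&(Z>.125);v,u=np.nonzero(k);print("knob",len(u),u.mean(),v.mean(),ray("top",u.mean(),v.mean(),.139),np.nanmedian(W[k],0))
roi[:]=0;roi[200:255,240:300]=1
h=roi&(Z>.078)&(Z<.095);c=max(cv2.findContours(h.astype(np.uint8),0,1)[0],key=cv2.contourArea);r=cv2.minAreaRect(c);print("housing",r,ray("top",*r[0],.086),[ray("top",*b,.086)[:2].round(4) for b in cv2.boxPoints(r)])
hsv=cv2.cvtColor(im,cv2.COLOR_BGR2HSV);m=cv2.inRange(hsv,(15,120,80),(35,255,255))>0;m[:, :420]=0;m[:,480:]=0
v,u=np.nonzero(m&(Z>.045));print("mk",len(u),u.mean(),v.mean(),ray("top",u.mean(),v.mean(),.05))
a=cv2.resize(im[205:265,415:485],None,fx=6,fy=6);s=cv2.imread("pics/sc0.png")[222:282,160:230]
b=cv2.resize(im[160:255,245:380],None,fx=2.8,fy=2.8)
o=np.zeros((360,800,3),np.uint8);o[:360,:420]=a;o[:266,422:422+378]=b[:266,:378];cv2.imwrite("pics/c1.png",o)
s=cv2.imread("pics/sc0.png")
m=cv2.inRange(cv2.cvtColor(s,cv2.COLOR_BGR2HSV),(15,120,80),(35,255,255));m[:,:190]=0;m[:,225:]=0;m[:225]=0;m[260:]=0
print("scene",cv2.boundingRect(m))
E
```

```text
flange ((329.9888610839844, 207.3482208251953), array([ 0.56078372, -0.01603457,  0.07      ]), (76.64231872558594, 87.66053009033203))
knob 64 321.625 222.375 [0.51560463 0.0030881  0.139     ] [0.51667222 0.00251255 0.13644248]
housing ((266.35003662109375, 227.05003356933594), (14.230247497558594, 20.238574981689453), 71.56505584716797) [0.50987656 0.14212769 0.086     ] [array([0.5188, 0.172 ]), array([0.5347, 0.1243]), array([0.501 , 0.1124]), array([0.4853, 0.1598])]
mk 47 439.93617021276594 243.9787234042553 [ 0.46846808 -0.29405353  0.05      ]
scene (202, 232, 13, 22)
```

View pics/c1.png

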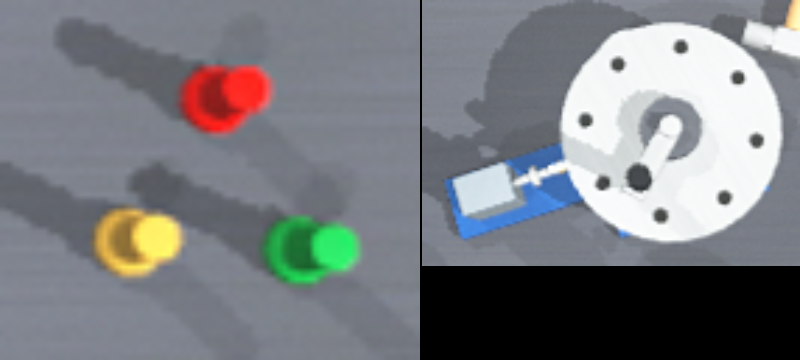

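```bash
python3 - <<'E'
from m import *
from scipy.optimize import least_squares as LS
W=cloud("top","top0");Z=W[...,2]
m=((Z>.062)&(Z<.2));m[:150]=0;m[260:]=0;m[:,:280]=0;m[:,385:]=0
c=max(cv2.findContours(m.astype(np.uint8),0,1)[0],key=cv2.contourArea)[:,0]
P=np.array([ray("top",u,v,.07)[:2] for u,v in c])
f=lambda x:np.hypot(*(P-x[:2]).T)-.1
s=LS(f,[.56,-.025],loss="cauchy",f_scale=.001);print(s.x,np.median(np.abs(s.fun)))
C=s.x
r=s.fun*1000;a=np.degrees(np.arctan2(P[:,1]-C[1],P[:,0]-C[0]))
o=np.argsort(a);print([(int(a[i]),round(r[i],1)) for i in o][::3])
K=np.array([.516,.003]);print("knob r,ang",np.hypot(*(K-C)),np.degrees(np.arctan2(*(K-C)[::-1])))
# housing via scene+top: top face bright colour
for H in([.5099,.1421],):
  d=np.array(H)-C;print("h",np.hypot(*d),np.degrees(np.arctan2(d[1],d[0])))
E
```

```text
[ 0.56484402 -0.02302948] 0.0013744181978756
[(-179, np.float64(-0.9)), (-175, np.float64(-0.6)), (-171, np.float64(0.2)), (-166, np.float64(-0.8)), (-162, np.float64(-1.1)), (-157, np.float64(-0.9)), (-153, np.float64(0.0)), (-147, np.float64(-0.6)), (-142, np.float64(-0.4)), (-136, np.float64(-1.2)), (-130, np.float64(-0.8)), (-125, np.float64(-1.3)), (-119, np.float64(-1.0)), (-114, np.float64(0.1)), (-110, np.float64(-0.3)), (-105, np.float64(-0.1)), (-101, np.float64(-1.6)), (-96, np.float64(-0.2)), (-92, np.float64(-0.6)), (-87, np.float64(-0.4)), (-83, np.float64(0.4)), (-78, np.float64(-0.7)), (-74, np.float64(-1.2)), (-69, np.float64(-1.0)), (-64, np.float64(-0.2)), (-59, np.float64(-0.8)), (-53, np.float64(-0.7)), (-47, np.float64(-1.5)), (-41, np.float64(-1.1)), (-35, np.float64(-1.7)), (-30, np.float64(-1.4)), (-25, np.float64(-2.7)), (-20, np.float64(-0.8)), (-15, np.float64(-0.6)), (-11, np.float64(-2.3)), (-6, np.float64(-0.9)), (-2, np.float64(-1.4)), (2, np.float64(-1.3)), (6, np.float64(-0.7)), (11, np.float64(-2.0)), (16, np.float64(-2.7)), (20, np.float64(-0.2)), 
[... 472 characters left out ...]
4(39.8)), (107, np.float64(21.4)), (107, np.float64(19.0)), (107, np.float64(16.6)), (108, np.float64(41.3)), (109, np.float64(22.9)), (109, np.float64(36.5)), (109, np.float64(42.1)), (110, np.float64(26.1)), (111, np.float64(27.0)), (111, np.float64(-2.5)), (113, np.float64(-1.6)), (118, np.float64(-2.9)), (122, np.float64(-1.3)), (128, np.float64(-1.0)), (134, np.float64(-1.7)), (140, np.float64(-1.3)), (146, np.float64(-1.7)), (151, np.float64(-1.4)), (156, np.float64(-0.2)), (161, np.float64(-0.6)), (165, np.float64(-0.3)), (169, np.float64(-1.9)), (174, np.float64(-0.5)), (178, np.float64(-0.9))]
knob r,ang 0.05534683476545023 151.94638543877758
h 0.17403043154138442 108.40398346720995
```

The flange rim already shows a bulge at about 30° from +x (residual roughly +3 mm). The knob is at about 152° and the pointer at about 108°, so I expect to turn about 78° anticlockwise and will confirm by feel. The crop shows the yellow marker is the brass one; red and green are decoys. Next: go above the knob with the jaw axis at about 18°.

```bash
python3 -m pendant '[[[36,-48,0],-0.17,0.2],[[36,-48,0],-0.17,0.2],[[36,-48,0],-0.17,0.2],[[36,-48,0],-0.17,0.2],[[36,-48,0],-0.17,0.2],[[36,-48,0],-0.17,0.2],[[36,-48,0],0,0.2],[[36,-48,0],0,0.2],[[36,-48,0],0,0.2],[[36,-48,0],0,0.2],[[30,-48,0],0,0.2],[[0,0,0],0,0.2]]' 40
```

```text
time_s: 1.6
position: [0.5201, -0.0117, 0.2272]
tool_rot: [[-0.289, 0.957, -0.005], [0.957, 0.289, 0.0], [0.002, -0.005, -1.0]]
ft_force: [0.4, 0.4, 0.2]
grip_width: 0.0513
```

```bash
python3 -m pendant '[[[-4,15,0],0,0.2],[[0,0,0],0,0.2]]' && python3 - <<'E'
from h import *
s=env.observe();print(s["position"]);snap("scene","sc1");snap("top","t1")
im=cv2.imread("pics/sc1.png");a=cv2.resize(im[90:250,240:420],None,fx=3.3,fy=3.3);cv2.imwrite("pics/c2.png",a)
E
```

```text
time_s: 1.85
position: [0.5148, 0.0056, 0.2269]
tool_rot: [[-0.29, 0.957, -0.007], [0.957, 0.29, 0.001], [0.003, -0.006, -1.0]]
ft_force: [-0.3, 0.5, -0.6]
grip_width: 0.0512
[0.51479713 0.00559997 0.22686098]
```

View pics/c2.png

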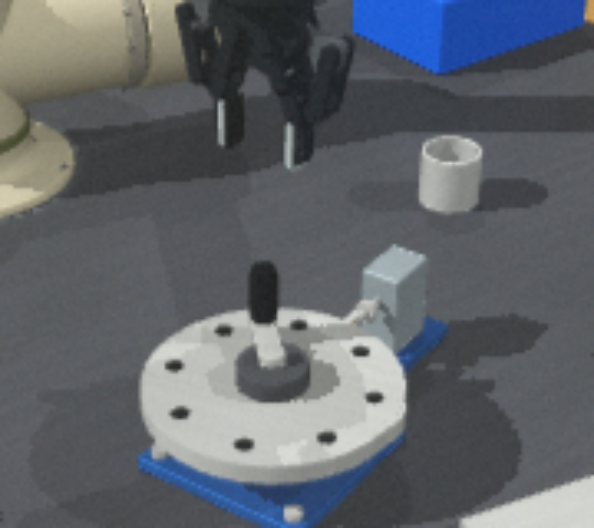

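The crop shows the open fingers over the knob (the knob is at about (262,290) in the crop), with the pointer clear to the right. I'll descend and grip.

```bash
python3 -m pendant '[[[1,-2,-40],0,0.2],[[0,0,-40],0,0.2],[[0,0,-30],0,0.2],[[0,0,-14],0,0.2],[[0,0,0],0,0.2]]' && python3 -m pendant '[[[0,0,0],0,-0.2],[[0,0,0],0,-0.4],[[0,0,0],0,-0.6],[[0,0,0],0,-0.6],[[0,0,0],0,-0.6]]' 30
```

```text
time_s: 2.58
position: [0.5154, 0.0061, 0.1015]
tool_rot: [[-0.295, 0.955, -0.002], [0.955, 0.295, -0.0], [0.0, -0.002, -1.0]]
ft_force: [-0.3, -0.8, 0.2]
grip_width: 0.0511
time_s: 3.2
position: [0.5159, 0.0065, 0.1034]
tool_rot: [[-0.296, 0.955, 0.001], [0.955, 0.296, -0.001], [-0.001, 0.001, -1.0]]
ft_force: [1.2, -0.2, -2.9]
grip_width: 0.0207
```

```bash
python3 - <<'E'
import numpy as np
for t in range(152,250,6):
    a=np.radians([t,t+6]);print(t,(55*np.diff(np.cos(a))).round(1),(55*np.diff(np.sin(a))).round(1), 55*np.cos(a[0]).round(3)+564.8,55*np.sin(a[0]).round(3)-23)
E
python3 -m pendant '[[[-2.4,-5.2,0],0,-0.6],[[-1.9,-5.4,0],0,-0.6],[[0,0,0],0,-0.6]]'
```

```text
152 [-2.4] [-5.2] 516.2349999999999 2.794999999999998
158 [-1.9] [-5.4] 513.8149999999999 -2.375
164 [-1.3] [-5.6] 511.94499999999994 -7.8199999999999985
170 [-0.7] [-5.7] 510.62499999999994 -13.430000000000001
176 [-0.1] [-5.8] 509.90999999999997 -19.15
182 [0.5] [-5.7] 509.85499999999996 -24.925
188 [1.1] [-5.7] 510.34999999999997 -30.645
194 [1.7] [-5.5] 511.44999999999993 -36.31
200 [2.2] [-5.3] 513.0999999999999 -41.81
206 [2.8] [-5.] 515.3549999999999 -47.09
212 [3.3] [-4.7] 518.16 -52.150000000000006
218 [3.8] [-4.3] 521.4599999999999 -56.88
224 [4.2] [-3.9] 525.255 -61.224999999999994
230 [4.6] [-3.5] 529.435 -65.13
236 [4.9] [-3.] 534.055 -68.595
242 [5.2] [-2.4] 539.005 -71.565
248 [5.4] [-1.9] 544.175 -73.985
time_s: 3.58
position: [0.5114, -0.0037, 0.1034]
tool_rot: [[-0.296, 0.955, 0.001], [0.955, 0.296, 0.001], [0.0, 0.001, -1.0]]
ft_force: [-1.4, -3.8, -1.1]
grip_width: 0.0211
```

```bash
python3 -m pendant '[[[-1.3,-5.6,0],0,-0.6],[[-0.7,-5.7,0],0,-0.6],[[0,0,0],0,-0.6]]'; python3 -m pendant '[[[-0.1,-5.8,0],0,-0.6],[[0.5,-5.7,0],0,-0.6],[[0,0,0],0,-0.6]]'; python3 -m pendant '[[[1.1,-5.7,0],0,-0.6],[[1.7,-5.5,0],0,-0.6],[[0,0,0],0,-0.6]]'
```

```text
time_s: 3.95
position: [0.5091, -0.015, 0.1034]
tool_rot: [[-0.296, 0.955, 0.001], [0.955, 0.296, 0.002], [0.001, 0.001, -1.0]]
ft_force: [-1.2, -3.7, -2.8]
grip_width: 0.021
time_s: 4.32
position: [0.5091, -0.0265, 0.1034]
tool_rot: [[-0.296, 0.955, -0.0], [0.955, 0.296, 0.002], [0.002, 0.0, -1.0]]
ft_force: [-1.2, -2.7, -2.0]
grip_width: 0.0207
time_s: 4.7
position: [0.5115, -0.0377, 0.1034]
tool_rot: [[-0.296, 0.955, -0.002], [0.955, 0.296, 0.003], [0.003, -0.001, -1.0]]
ft_force: [-0.9, -3.5, -2.6]
grip_width: 0.0208
```

```bash
python3 -m pendant '[[[2.2,-5.3,0],0,-0.6],[[2.8,-5,0],0,-0.6],[[0,0,0],0,-0.6]]'; python3 -m pendant '[[[1.6,-2.5,0],0,-0.6],[[0,0,0],0,-0.6]]';python3 -m pendant '[[[1.7,-2.3,0],0,-0.6],[[0,0,0],0,-0.6]]'; python3 -m pendant '[[[1.8,-2.2,0],0,-0.6],[[0,0,0],0,-0.6]]'
```

```text
time_s: 5.08
position: [0.5161, -0.048, 0.1034]
tool_rot: [[-0.296, 0.955, -0.003], [0.955, 0.296, 0.004], [0.004, -0.002, -1.0]]
ft_force: [-0.5, -3.5, -1.3]
grip_width: 0.0208
time_s: 5.32
position: [0.5177, -0.0505, 0.1034]
tool_rot: [[-0.296, 0.955, -0.003], [0.955, 0.296, 0.004], [0.004, -0.002, -1.0]]
ft_force: [-0.9, -3.8, -2.6]
grip_width: 0.0208
time_s: 5.58
position: [0.5191, -0.0527, 0.1034]
tool_rot: [[-0.297, 0.955, -0.004], [0.955, 0.297, 0.004], [0.005, -0.002, -1.0]]
ft_force: [-0.6, -3.6, -2.4]
grip_width: 0.0207
time_s: 5.82
position: [0.5207, -0.0547, 0.1034]
tool_rot: [[-0.297, 0.955, -0.005], [0.955, 0.297, 0.004], [0.005, -0.003, -1.0]]
ft_force: [-1.2, -2.2, -1.7]
grip_width: 0.0208
```

```bash
for i in 1; do python3 -m pendant '[[[1.9,-2.1,0],0,-0.6],[[0,0,0],0,-0.6]]'; python3 -m pendant '[[[2,-2,0],0,-0.6],[[0,0,0],0,-0.6]]'; python3 -m pendant '[[[2.1,-1.9,0],0,-0.6],[[0,0,0],0,-0.6]]'; done | grep -E 'pos|ft'
```

```text
position: [0.5218, -0.056, 0.1034]
ft_force: [-1.5, -2.8, -1.2]
position: [0.5226, -0.057, 0.1034]
ft_force: [-2.0, -2.7, -0.4]
position: [0.5235, -0.0579, 0.1035]
ft_force: [-1.6, -1.7, -0.6]
```

```bash
for i in 1; do python3 -m pendant '[[[2.8,-2.5,0],0,-0.6],[[0,0,0],0,-0.6]]'; python3 -m pendant '[[[2.8,-2.5,0],0,-0.6],[[0,0,0],0,-0.6]]';  done | grep -E 'pos|ft'; python3 - <<'E'
from h import *
snap("top","t2");snap("scene","sc2")
a=cv2.resize(cv2.imread("pics/t2.png")[160:255,245:380],None,fx=4,fy=4);b=cv2.imread("pics/sc2.png")[150:260,260:400]
cv2.imwrite("pics/c3.png",np.vstack([a[:380,:540],cv2.resize(b,None,fx=2,fy=2)[:220,:].__class__((220,540,3),np.uint8)*0]) if 0 else a)
E
```

```text
position: [0.5251, -0.0596, 0.1035]
ft_force: [-0.8, -2.5, -1.6]
position: [0.5274, -0.0617, 0.1035]
ft_force: [-2.0, -3.1, -0.4]
```

View pics/c3.png

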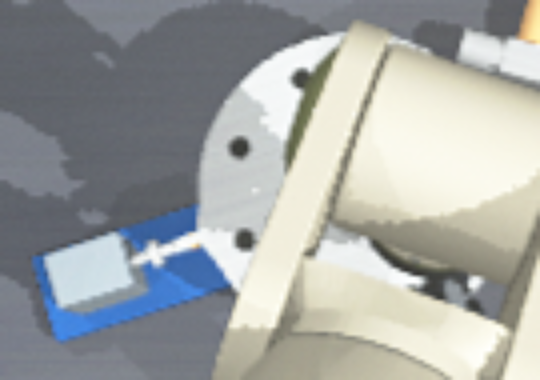

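```bash
cat > rim.py <<'E'
from m import *
import sys
C=np.array([.5648,-.0230])
def rim(f):
    im=cv2.imread(f"pics/{f}.png").astype(int)
    W=cloud("top",f);Z=W[...,2];out={}
    g=cv2.cvtColor(im.astype(np.uint8),cv2.COLOR_BGR2HSV); br=g[...,2].astype(np.float32)
    for a in range(60,140,3):
        d=np.array([np.cos(np.radians(a)),np.sin(np.radians(a))]);rs=np.arange(.085,.115,.0005)
        uv=np.array([proj("top",[*(C+r*d),.07]) for r in rs],np.float32)
        s=cv2.remap(br,uv[:,:1],uv[:,1:],1)[:,0]; h=(s[:10].mean()+s[-10:].mean())/2
        i=np.nonzero(s<h)[0]; out[a]=round((rs[i[0]]-.1)*1000,1) if len(i) and s[:10].mean()>s[-10:].mean()+20 else None
    return out
o=[rim(f) for f in sys.argv[1:]]
for a in o[0]: print(a,[x[a] for x in o])
E
python3 rim.py t1 t2
```

```text
Traceback (most recent call last):
  File "rim.py", line 14, in <module>
    o=[rim(f) for f in sys.argv[1:]]
       ~~~^^^
  File "rim.py", line 10, in rim
    uv=np.array([proj("top",[*(C+r*d),.07]) for r in rs],np.float32)
                 ~~~~^^^^^^^^^^^^^^^^^^^^^^
  File "h.py", line 7, in proj
    p=viewer.camera_params(name); R,_=cv2.Rodrigues(np.array(p["rvec"],float)); t=np.array(p["tvec"],float).ravel()
ValueError: time passes only in moves, steps and waits
```

```bash
sed -i 's/viewer.camera_params(name)/cp(name)/' h.py && sed -i '2a import functools\n@functools.lru_cache(None)\ndef cp(n): return viewer.camera_params(n)' h.py && python3 rim.py top0 t2
```

```text
60 [np.float64(-1.5), np.float64(-2.0)]
63 [np.float64(-1.5), np.float64(-2.0)]
66 [np.float64(-1.5), np.float64(-2.0)]
69 [np.float64(-1.0), np.float64(-1.5)]
72 [np.float64(-1.5), np.float64(-1.5)]
75 [np.float64(-1.0), np.float64(-1.5)]
78 [np.float64(-0.5), np.float64(-1.5)]
81 [np.float64(-1.0), np.float64(-1.5)]
84 [np.float64(-1.5), np.float64(-2.0)]
87 [np.float64(-1.0), np.float64(-1.5)]
90 [np.float64(-1.0), np.float64(-2.0)]
93 [np.float64(-2.5), np.float64(-2.0)]
96 [np.float64(-2.0), np.float64(-2.0)]
99 [np.float64(-1.0), np.float64(0.5)]
102 [np.float64(-1.5), np.float64(1.5)]
105 [np.float64(-2.0), np.float64(3.0)]
108 [None, None]
111 [None, np.float64(3.0)]
114 [np.float64(0.0), np.float64(2.5)]
117 [np.float64(0.0), np.float64(1.0)]
120 [np.float64(0.0), np.float64(0.0)]
123 [np.float64(-0.5), np.float64(-0.5)]
126 [np.float64(0.0), np.float64(0.0)]
129 [np.float64(0.0), np.float64(0.0)]
132 [np.float64(0.0), np.float64(-0.5)]
135 [np.float64(-0.5), np.float64(4.0)]
138 [np.float64(0.0), np.float64(12.5)]
```

The rim profile shows the bulge from about 97.5° to 119°, so its centre is near 108°, already at the pointer. I'll confirm by feel with small steps.

```bash
for i in 1; do python3 -m pendant '[[[0,0,0],0,-0.6],[[0,0,0],0,-0.6]]'; python3 -m pendant '[[[1.1,-0.9,0],0,-0.6],[[0,0,0],0,-0.6]]'; python3 -m pendant '[[[1.2,-0.9,0],0,-0.6],[[0,0,0],0,-0.6]]'; python3 -m pendant '[[[1.2,-0.9,0],0,-0.6],[[0,0,0],0,-0.6]]'; done | grep -E 'pos|ft'
```

```text
position: [0.5274, -0.0617, 0.1035]
ft_force: [-3.2, -0.5, 0.3]
position: [0.5278, -0.062, 0.1035]
ft_force: [-1.9, -2.0, -1.0]
position: [0.5284, -0.0625, 0.1035]
ft_force: [-3.3, -1.9, -0.5]
position: [0.5294, -0.0634, 0.1035]
ft_force: [-1.7, -2.0, -1.2]
```

```bash
for i in 1; do python3 -m pendant '[[[1.2,-0.9,0],0,-0.6],[[0,0,0],0,-0.6]]'; python3 -m pendant '[[[1.2,-0.9,0],0,-0.6],[[0,0,0],0,-0.6]]';python3 -m pendant '[[[1.2,-0.9,0],0,-0.6],[[0,0,0],0,-0.6]]'; done | grep -E 'pos|ft'; python3 - <<'E'
from h import *
snap("top","t3")
E
python3 rim.py t2 t3 | awk '$1>92&&$1<124'
```

```text
position: [0.5308, -0.0644, 0.1035]
ft_force: [-1.9, -2.5, -1.7]
position: [0.5325, -0.0657, 0.1035]
ft_force: [-1.2, -2.2, -1.5]
position: [0.5342, -0.0668, 0.1035]
ft_force: [-0.1, -2.5, -1.7]
93 [np.float64(-2.0), np.float64(-0.5)]
96 [np.float64(-2.0), np.float64(-2.0)]
99 [np.float64(0.5), np.float64(-1.0)]
102 [np.float64(1.5), np.float64(-1.5)]
105 [np.float64(3.0), np.float64(-0.5)]
108 [None, None]
111 [np.float64(3.0), np.float64(2.5)]
114 [np.float64(2.5), np.float64(3.0)]
117 [np.float64(1.0), np.float64(4.0)]
120 [np.float64(0.0), np.float64(3.5)]
123 [np.float64(-0.5), np.float64(3.0)]
```

```bash
for i in 1; do for k in 1; do python3 -m pendant '[[[-2.4,1.8,0],0,-0.6],[[0,0,0],0,-0.6]]'; python3 -m pendant '[[[-1.2,0.9,0],0,-0.6],[[0,0,0],0,-0.6]]';python3 -m pendant '[[[-1.2,0.9,0],0,-0.6],[[0,0,0],0,-0.6]]';python3 -m pendant '[[[-1.2,0.9,0],0,-0.6],[[0,0,0],0,-0.6]]';python3 -m pendant '[[[-1.2,0.9,0],0,-0.6],[[0,0,0],0,-0.6]]'; done; done | grep -E 'pos|ft'
```

```text
position: [0.5334, -0.0663, 0.1035]
ft_force: [-2.0, -1.0, -1.0]
position: [0.5334, -0.0663, 0.1035]
ft_force: [-1.4, -1.8, -2.2]
position: [0.5334, -0.0663, 0.1035]
ft_force: [0.2, -2.7, -2.2]
position: [0.5333, -0.0663, 0.1035]
ft_force: [0.4, -2.4, -3.1]
position: [0.5332, -0.0662, 0.1035]
ft_force: [-0.3, -4.2, -3.0]
```

```bash
for i in 1; do for k in 1; do python3 -m pendant '[[[-2.8,2.2,0],0,-0.6],[[0,0,0],0,-0.6]]'; python3 -m pendant '[[[-2.4,2,0],0,-0.6],[[0,0,0],0,-0.6]]';python3 -m pendant '[[[-2.4,2,0],0,-0.6],[[0,0,0],0,-0.6]]';python3 -m pendant '[[[-1.9,1.6,0],0,-0.6],[[0,0,0],0,-0.6]]'; done; done | grep -E 'pos|ft'
```

```text
position: [0.5312, -0.0649, 0.1035]
ft_force: [-0.9, -1.3, -2.0]
position: [0.5295, -0.0636, 0.1035]
ft_force: [-0.5, -1.6, -1.5]
position: [0.5274, -0.0619, 0.1034]
ft_force: [-0.5, -1.4, -1.0]
position: [0.5254, -0.06, 0.1035]
ft_force: [-2.3, -0.7, -1.1]
```

```bash
for k in 1; do python3 -m pendant '[[[2.9,-2.5,0],0,-0.6],[[0,0,0],0,-0.6]]'; python3 -m pendant '[[[1.6,-1.3,0],0,-0.6],[[0,0,0],0,-0.6]]'; done | grep -E 'pos|ft'
```

```text
position: [0.5264, -0.0609, 0.1035]
ft_force: [2.9, -5.7, -5.1]
position: [0.5266, -0.0611, 0.1035]
ft_force: [-0.9, -2.6, -1.2]
```

```bash
for k in 1; do python3 -m pendant '[[[2.6,-2.2,0],0,-0.6],[[0,0,0],0,-0.6],[[0,0,0],0,-0.6]]'; done | grep -E 'pos|ft'
```

```text
position: [0.5285, -0.0628, 0.1035]
ft_force: [-1.6, -1.6, -1.1]
```

At the crest, halfway between the forward and reverse feel. I'll let go, lift and check.

```bash
python3 -m pendant '[[[0,0,0],0,-0.35],[[0,0,0],0,-0.1],[[0,0,0],0,0.1],[[0,0,0],0,0.2],[[0,0,10],0,0.2],[[0,0,40],0,0.2],[[0,0,50],0,0.2],[[-10,-50,20],0,0.2],[[-10,-50,0],0,0.2],[[-10,-50,0],0,0.2],[[0,0,0],0,0.2]]'; python3 - <<'E'
from h import *
snap("top","t4");snap("scene","sc4")
E
python3 rim.py top0 t2 t3 t4 | awk '$1>92&&$1<130'
```

```text
time_s: 13.48
position: [0.498, -0.2162, 0.2329]
tool_rot: [[-0.3, 0.954, -0.001], [0.954, 0.3, 0.003], [0.004, -0.0, -1.0]]
ft_force: [0.3, 0.2, 0.3]
grip_width: 0.051
93 [np.float64(-2.5), np.float64(-2.0), np.float64(-0.5), np.float64(-1.5)]
96 [np.float64(-2.0), np.float64(-2.0), np.float64(-2.0), np.float64(-1.5)]
99 [np.float64(-1.0), np.float64(0.5), np.float64(-1.0), np.float64(-0.5)]
102 [np.float64(-1.5), np.float64(1.5), np.float64(-1.5), np.float64(1.5)]
105 [np.float64(-2.0), np.float64(3.0), np.float64(-0.5), np.float64(2.5)]
108 [None, None, None, None]
111 [None, np.float64(3.0), np.float64(2.5), np.float64(3.5)]
114 [np.float64(0.0), np.float64(2.5), np.float64(3.0), np.float64(3.0)]
117 [np.float64(0.0), np.float64(1.0), np.float64(4.0), np.float64(2.5)]
120 [np.float64(0.0), np.float64(0.0), np.float64(3.5), np.float64(0.0)]
123 [np.float64(-0.5), np.float64(-0.5), np.float64(3.0), np.float64(-1.0)]
126 [np.float64(0.0), np.float64(0.0), np.float64(1.5), np.float64(0.0)]
129 [np.float64(0.0), np.float64(0.0), np.float64(0.0), np.float64(-0.5)]
```

```bash
python3 - <<'E'
from m import *
from scipy.optimize import least_squares as LS
def prof(f,C):
    br=cv2.imread(f"pics/{f}.png").max(2).astype(np.float32);rs=np.arange(.088,.113,.0005);o=[]
    for a in range(0,360,1):
        d=np.array([np.cos(np.radians(a)),np.sin(np.radians(a))])
        uv=np.array([proj("top",[*(C+r*d),.07]) for r in rs],np.float32)
        s=cv2.remap(br,uv[:,:1],uv[:,1:],1)[:,0];g=-np.gradient(cv2.GaussianBlur(s[:,None],(1,7),0)[:,0]);i=g.argmax()
        o.append(rs[i]*1000-100 if g[i]>3 else np.nan)
    return np.array(o)
C=np.array([.5648,-.0230]);a=np.radians(np.arange(360))
for k in range(3):
    r=prof("top0",C);ok=np.isfinite(r)&(abs(r-np.nanmedian(r))<2.5)&~((np.arange(360)>15)&(np.arange(360)<45))
    s=LS(lambda x:r[ok]-x[0]-x[1]*np.cos(a[ok])-x[2]*np.sin(a[ok]),[0,0,0],loss="soft_l1").x;C=C+s[1:]/1000
print("C",C,s[0])
r0=prof("top0",C)-s[0];r4=prof("t4",C)-s[0]
print(r0[10:50].round(1));print(r4[88:130].round(1))
# knob angle now and then, pointer axis
for f in("top0","t4"):
    W=cloud("top",f);Z=W[...,2];roi=np.zeros(Z.shape,bool);roi[160:250,290:380]=1
    v,u=np.nonzero(roi&(Z>.125)&(Z<.15));K=ray("top",u.mean(),v.mean(),.137)[:2]-C;print(f,"knob",np.hypot(*K),np.degrees(np.arctan2(K[1],K[0]))%360,len(u))
im=cv2.imread("pics/t4.png");W=cloud("top","t4");Z=W[...,2]
P=W[(Z>.080)&(Z<.095)&(np.hypot(W[...,0]-C[0],W[...,1]-C[1])>.14)&(np.hypot(W[...,0]-C[0],W[...,1]-C[1])<.21)][:,:2]
d=P-C;print("housing",len(P),np.degrees(np.arctan2(d[:,1],d[:,0])).mean(),np.hypot(*d.T).min(),np.hypot(*d.T).max())
P=W[(Z>.05)&(Z<.078)&(np.hypot(W[...,0]-C[0],W[...,1]-C[1])>.108)&(np.hypot(W[...,0]-C[0],W[...,1]-C[1])<.145)][:,:2]
d=P-C;print("plunger",len(P),np.degrees(np.arctan2(d[:,1],d[:,0])).mean())
m=cv2.inRange(cv2.cvtColor(im,cv2.COLOR_BGR2HSV),(100,120,50),(125,255,255));m[:200]=0;m[255:]=0;m[:,:240]=0;m[:,320:]=0
a=cv2.resize(im[160:255,245:380],None,fx=4,fy=4,interpolation=2);cv2.imwrite("pics/c4.png",a)
E
```

```text
C [ 0.56402996 -0.02468078] 0.25306547664062473
[-0.8 -0.3  0.2  0.2 -1.3 -0.8 -0.8 -0.3  0.2  0.7  1.2  1.7  2.2  2.2
  2.2  2.7  3.2  3.7  3.7  3.7  4.2  4.2  3.7  3.7  2.7  2.7  2.2  2.2
  1.7  1.2  0.7  0.2  0.2 -0.3 -0.3 -0.3 -0.3 -0.3 -0.3  0.2]
[-0.3 -0.8 -0.8 -0.8 -0.8 -0.8 -0.8 -0.8 -0.8 -0.3 -0.3  0.2  0.2  2.7
  3.2  3.7  3.7  4.2  4.2  nan  nan  nan 10.7  3.2  3.7  3.7  4.2  3.2
  3.2  1.2  0.2  0.7  0.7  0.2 -0.3 -0.3 -0.3  0.2  0.2  0.7 -0.3  0.2]
top0 knob 0.05567770452254167 150.00931119477607 64
t4 knob 0.05446481558707157 228.79768114737732 69
housing 288 107.88877918519331 0.15077792808424437 0.20112015401649933
plunger 59 107.96152168876229
```

View pics/c4.png

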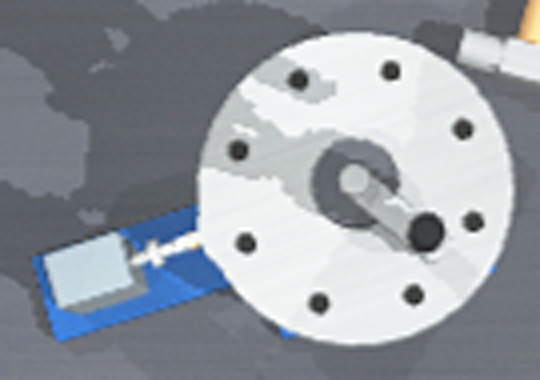

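Released view: pointer axis at 107.9°, bulge centre at about 108.9° (tolerance about 3.4°), wheel still. Now refine the marker's position.

```bash
python3 - <<'E'
from m import *
for n,f in(("top","t4"),("scene","sc4")):
    im=cv2.imread(f"pics/{f}.png");W=cloud(n,f);m=cv2.inRange(cv2.cvtColor(im,cv2.COLOR_BGR2HSV),(15,120,60),(35,255,255))>0
    m&=(abs(W[...,0]-.468)<.05)&(abs(W[...,1]+.294)<.04)
    for lo,hi in((.0,.012),(.02,.045),(.046,.06)):
        P=W[m&(W[...,2]>lo)&(W[...,2]<hi)];print(n,lo,len(P),P.min(0).round(4) if len(P) else"",P.max(0).round(4) if len(P) else "",P.mean(0).round(4) if len(P) else"")
    v,u=np.nonzero(m);print(u.min(),u.max(),v.min(),v.max(),proj(n,[.468,-.294,.05]),proj(n,[.468,-.294,0]))
    if n=="scene":
        t=m&(np.arange(400)[:,None]<v.min()+3);v,u=np.nonzero(t);print("toprow",u.mean(),v.mean())
    g=cv2.inRange(cv2.cvtColor(im,cv2.COLOR_BGR2HSV),(50,120,60),(75,255,255))>0;r=(im[...,2]>150)&(im[...,1]<60)
    for q in(g,r):
        P=W[q&(W[...,2]>.045)&(W[...,2]<.06)&(W[...,1]<-.2)];print("other",P.mean(0).round(3))
E
```

```text
top 0.0 1 [ 0.4675 -0.2816  0.0116] [ 0.4675 -0.2816  0.0116] [ 0.4675 -0.2816  0.0116]
top 0.02 7 [ 0.4591 -0.2924  0.024 ] [ 0.4644 -0.2859  0.043 ] [ 0.4622 -0.288   0.0323]
top 0.046 0   
431 437 245 248 [np.float64(439.92447676062636), np.float64(244.16462651799173)] [np.float64(434.5430552466403), np.float64(244.9545849990284)]
other [ 0.462 -0.367  0.05 ]
other [nan nan nan]
scene 0.0 51 [ 4.213e-01 -3.082e-01  1.000e-04] [ 0.4857 -0.2824  0.0117] [ 0.4775 -0.2969  0.0073]
scene 0.02 67 [ 0.4657 -0.3033  0.021 ] [ 0.4804 -0.285   0.045 ] [ 0.4759 -0.2956  0.0325]
scene 0.046 44 [ 0.4621 -0.3037  0.0461] [ 0.4808 -0.2852  0.0546] [ 0.4714 -0.2946  0.05  ]
202 214 232 253 [np.float64(205.067902026455), np.float64(234.06718122660428)] [np.float64(208.23148005490168), np.float64(249.95380152733105)]
toprow 205.89473684210526 233.21052631578948
other [-0.212 -0.318  0.051]
other [ 0.535 -0.336  0.05 ]<stdin>:12: RuntimeWarning: Mean of empty slice.
  ret = um.true_divide(
```

```bash
python3 -m pendant '[[[-14,-39,0],0,0.2],[[-14,-39,0],0,0.2],[[0,0,-50],0,0.2],[[0,0,-50],0,0.2],[[0,0,-30],0,0.2],[[0,0,0],0,0.2]]'
```

```text
time_s: 14.32
position: [0.4727, -0.2863, 0.1025]
tool_rot: [[-0.312, 0.95, 0.002], [0.95, 0.312, 0.003], [0.002, 0.003, -1.0]]
ft_force: [0.3, -0.8, 0.5]
grip_width: 0.0511
```

```bash
python3 -m pendant '[[[-3,-8,0],0,0.2],[[0,0,-40],0,0.2],[[0,0,-30],0,0.2],[[0,0,-14],0,0.2],[[0,0,0],0,0.2]]'; python3 - <<'E'
from h import *
s=env.observe();print(s["position"])
snap("scene","sc5");cv2.imwrite("pics/c5.png",cv2.resize(cv2.imread("pics/sc5.png")[180:290,140:270],None,fx=4,fy=4))
E
```

```text
time_s: 14.95
position: [0.4736, -0.2975, 0.0246]
tool_rot: [[-0.315, 0.949, 0.013], [0.949, 0.315, -0.008], [-0.012, 0.01, -1.0]]
ft_force: [-0.3, 0.1, -0.3]
grip_width: 0.0509
[ 0.47356654 -0.29754213  0.02458875]
```

View pics/c5.png

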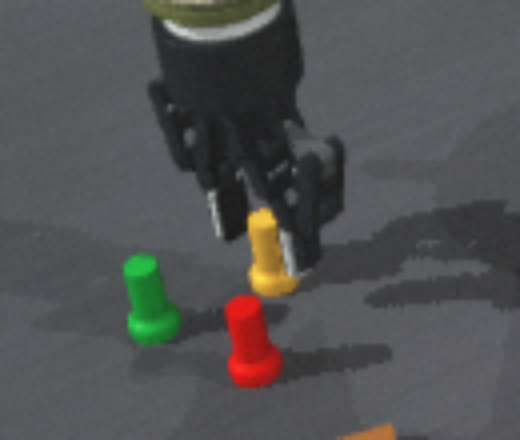

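The crop shows the yellow marker's stem between the open jaws; red and green are clear.

```bash
python3 -m pendant '[[[-2,2,-7],0,0.2],[[0,0,0],0,0.2]]'; python3 -m pendant '[[[0,0,0],0,-0.1],[[0,0,0],0,-0.3],[[0,0,0],0,-0.45],[[0,0,0],0,-0.7],[[0,0,0],0,-0.7]]' 40;  python3 -m pendant '[[[0,0,25],0,-0.7],[[0,0,0],0,-0.7]]'
```

```text
time_s: 15.25
position: [0.4725, -0.2963, 0.0198]
tool_rot: [[-0.315, 0.949, 0.017], [0.949, 0.315, -0.011], [-0.016, 0.012, -1.0]]
ft_force: [-0.5, 0.2, -0.4]
grip_width: 0.0512
time_s: 15.88
position: [0.4726, -0.2967, 0.0208]
tool_rot: [[-0.315, 0.949, 0.017], [0.949, 0.316, -0.012], [-0.017, 0.012, -1.0]]
ft_force: [0.1, -0.5, 0.4]
grip_width: 0.0183
time_s: 16.12
position: [0.4724, -0.2963, 0.0454]
tool_rot: [[-0.315, 0.949, 0.017], [0.949, 0.315, -0.011], [-0.016, 0.012, -1.0]]
ft_force: [-0.3, 0.6, -1.7]
grip_width: 0.0187
```

```bash
python3 -m pendant '[[[0,0,50],0,-0.7],[[0,0,50],0,-0.7],[[0,0,50],0,-0.7],[[0,0,25],0,-0.7],[[10,50,0],0,-0.7],[[10,50,0],0,-0.7],[[10,50,0],0,-0.7],[[10,50,0],0,-0.7],[[10,50,0],0,-0.7],[[8,40,0],0,-0.7],[[0,0,0],0,-0.7]]'
```

```text
time_s: 17.5
position: [0.5282, 0.0044, 0.2109]
tool_rot: [[-0.313, 0.95, 0.002], [0.95, 0.313, 0.0], [-0.0, 0.002, -1.0]]
ft_force: [-0.2, -0.7, -2.2]
grip_width: 0.0188
```

```bash
python3 -m pendant '[[[6,24,0],0,-0.7],[[5,23,0],0,-0.7],[[0,0,-40],0,-0.7],[[0,0,-30],0,-0.7],[[0,0,0],0,-0.7]]'; python3 - <<'E'
from m import *
snap("scene","sc6");snap("top","t6")
s=env.observe();print(s["position"],s["tool_rot"][:,2])
im=cv2.imread("pics/sc6.png");W=cloud("scene","sc6")
m=cv2.inRange(cv2.cvtColor(im,cv2.COLOR_BGR2HSV),(15,120,60),(35,255,255))>0
m[:, :250]=0;m[240:]=0;m&=(W[...,2]>.05)&(W[...,2]<.2)&(abs(W[...,1]-.05)<.06)&(W[...,0]<.62)
P=W[m];v,u=np.nonzero(m);print(len(P),u.min(),u.max(),v.min(),v.max(),P.min(0).round(3),P.max(0).round(3))
c=max(cv2.findContours(m.astype(np.uint8),0,1)[0],key=cv2.contourArea);print(cv2.boundingRect(c))
C=s["position"]
for q in ([0,0,-.0208],[0,0,-.0108]): print(proj("scene",C+np.array(q)))
cv2.imwrite("pics/c6.png",cv2.resize(im[90:250,240:420],None,fx=3.6,fy=3.6))
E
```

```text
time_s: 18.12
position: [0.5388, 0.05, 0.1344]
tool_rot: [[-0.311, 0.95, -0.004], [0.95, 0.311, -0.0], [0.001, -0.004, -1.0]]
ft_force: [-0.0, 0.2, -1.5]
grip_width: 0.0188
[0.54012548 0.0499251  0.13685026] [ 8.15108846e-04 -6.97299227e-04 -9.99999425e-01]
124 335 345 157 178 [0.528 0.039 0.114] [0.555 0.065 0.166]
(335, 157, 11, 22)
[np.float64(339.00315745071504), np.float64(176.00990322448024)]
[np.float64(339.07640186744766), np.float64(172.66553337950415)]
```

View pics/c6.png

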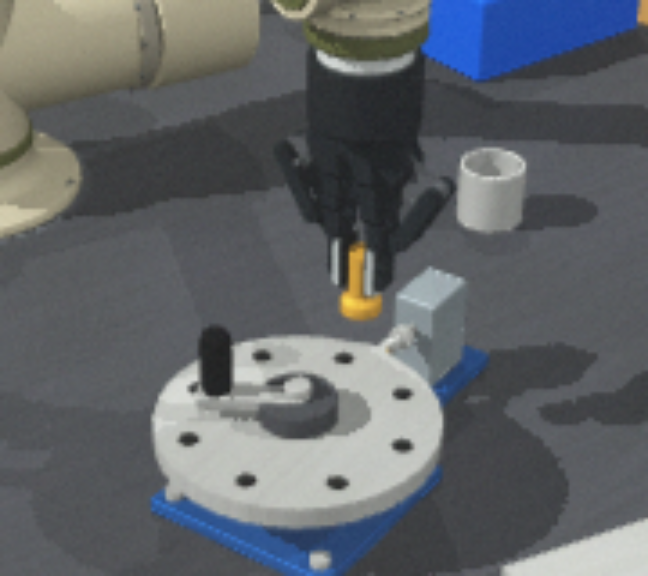

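The crop shows the marker held upright at about (360,300), over the rim beside the pointer and clear of it. Its measured position is about (0.540, 0.052), 20 mm from the tip. I'll lower it gently.

```bash
python3 -m pendant '[[[0,0,-20],0,-0.7],[[0,0,-15],0,-0.7],[[0,0,0],0,-0.7]]'; python3 -m pendant '[[[0,0,-3],0,-0.7],[[0,0,0],0,-0.7]]'
```

```text
time_s: 18.6
position: [0.5422, 0.0488, 0.1043]
tool_rot: [[-0.31, 0.951, 0.008], [0.951, 0.31, -0.002], [-0.004, 0.007, -1.0]]
ft_force: [-0.5, -1.1, -1.5]
grip_width: 0.0187
time_s: 18.85
position: [0.5429, 0.0487, 0.1026]
tool_rot: [[-0.31, 0.951, 0.01], [0.951, 0.31, -0.002], [-0.005, 0.009, -1.0]]
ft_force: [0.8, -0.0, -2.2]
grip_width: 0.0185
```

```bash
python3 -m pendant '[[[-4,2,-6],0,-0.7],[[0,0,0],0,-0.7]]'; python3 -m pendant '[[[0,0,-4],0,-0.7],[[0,0,0],0,-0.7]]';python3 -m pendant '[[[0,0,-3],0,-0.7],[[0,0,0],0,-0.7]]'
```

```text
time_s: 19.1
position: [0.5387, 0.0509, 0.0966]
tool_rot: [[-0.31, 0.951, 0.011], [0.951, 0.31, -0.002], [-0.005, 0.01, -1.0]]
ft_force: [0.4, 0.7, -2.0]
grip_width: 0.0189
time_s: 19.35
position: [0.5387, 0.0509, 0.0924]
tool_rot: [[-0.31, 0.951, 0.011], [0.951, 0.31, -0.002], [-0.005, 0.01, -1.0]]
ft_force: [-0.2, 0.8, -3.2]
grip_width: 0.0187
time_s: 19.6
position: [0.5395, 0.051, 0.0908]
tool_rot: [[-0.31, 0.951, 0.014], [0.951, 0.31, -0.002], [-0.006, 0.012, -1.0]]
ft_force: [-0.6, -0.1, -1.4]
grip_width: 0.0191
```

```bash
python3 -m pendant '[[[0,0,-1],0,-0.7],[[0,0,0],0,-0.7]]';python3 -m pendant '[[[0,0,-1],0,-0.7],[[0,0,0],0,-0.7]]'
```

```text
time_s: 19.85
position: [0.5396, 0.0511, 0.0908]
tool_rot: [[-0.31, 0.951, 0.015], [0.951, 0.31, -0.002], [-0.007, 0.013, -1.0]]
ft_force: [-1.1, -0.5, -1.1]
grip_width: 0.0187
time_s: 20.1
position: [0.5396, 0.0511, 0.0908]
tool_rot: [[-0.31, 0.951, 0.015], [0.951, 0.31, -0.002], [-0.007, 0.014, -1.0]]
ft_force: [-1.3, -0.8, -0.3]
grip_width: 0.0186
```

Blocked at z = 0.0908, exactly the expected height, so the marker is resting on the flange. I'll release slowly and lift.

```bash
python3 -m pendant '[[[0,0,0],0,-0.5],[[0,0,0],0,-0.35],[[0,0,0],0,-0.2],[[0,0,0],0,-0.1],[[0,0,0],0,-0.1],[[0,0,15],0,-0.1],[[0,0,40],0,-0.1],[[0,0,50],0,-0.1],[[-30,-50,30],0,-0.1],[[-30,-50,0],0,-0.1],[[-20,-50,0],0,-0.1],[[0,-50,0],0,-0.1]]'; python3 - <<'E'
from m import *
snap("scene","sc7");snap("top","t7")
C=np.array([.564,-.0247]);tip=np.array([.5333,.0705])
W=cloud("scene","sc7");im=cv2.imread("pics/sc7.png")
m=cv2.inRange(cv2.cvtColor(im,cv2.COLOR_BGR2HSV),(15,120,60),(35,255,255))>0
m&=(W[...,2]>.066)&(W[...,2]<.13)&(np.hypot(W[...,0]-.54,W[...,1]-.05)<.04)
P=W[m];print(len(P))
for lo,hi in((.07,.082),(.085,.115),(.116,.124)):
    Q=P[(P[:,2]>lo)&(P[:,2]<hi)];print(lo,Q.min(0).round(4),Q.max(0).round(4))
for f in("t4","t7"):
    Wt=cloud("top",f);Z=Wt[...,2];roi=np.zeros(Z.shape,bool);roi[160:250,290:380]=1
    k=roi&(Z>.128)&(Z<.15);v,u=np.nonzero(k);K=ray("top",u.mean(),v.mean(),.137)[:2]-C;print(f,"knob",np.degrees(np.arctan2(K[1],K[0]))%360,len(u))
a=cv2.resize(cv2.imread("pics/t7.png")[160:255,245:380],None,fx=2.9,fy=2.9,interpolation=2);b=cv2.resize(im[140:240,270:400],None,fx=3,fy=3)
o=np.zeros((310,800,3),np.uint8);o[:a.shape[0],:a.shape[1]]=a;o[:300,400:790]=b;cv2.imwrite("pics/c7.png",o)
E
python3 rim.py t4 t7 | awk '$1>95&&$1<122'
```

```text
time_s: 21.6
position: [0.4591, -0.1483, 0.2349]
tool_rot: [[-0.316, 0.948, 0.024], [0.949, 0.316, -0.007], [-0.014, 0.02, -1.0]]
ft_force: [1.3, 1.0, 0.8]
grip_width: 0.0384
169
0.07 [0.5329 0.0388 0.0712] [0.5575 0.0667 0.0819]
0.085 [0.5355 0.0432 0.085 ] [0.5532 0.0628 0.1145]
0.116 [0.5306 0.0438 0.116 ] [0.5506 0.0646 0.123 ]
t4 knob 228.8080812449256 69
t7 knob 228.9151075166594 68
96 [np.float64(-1.5), np.float64(-2.0)]
99 [np.float64(-0.5), np.float64(-1.5)]
102 [np.float64(1.5), np.float64(-1.0)]
105 [np.float64(2.5), np.float64(-3.5)]
108 [None, None]
111 [np.float64(3.5), None]
114 [np.float64(3.0), np.float64(-15.0)]
117 [np.float64(2.5), np.float64(1.5)]
120 [np.float64(0.0), np.float64(0.5)]
```

View pics/c7.png

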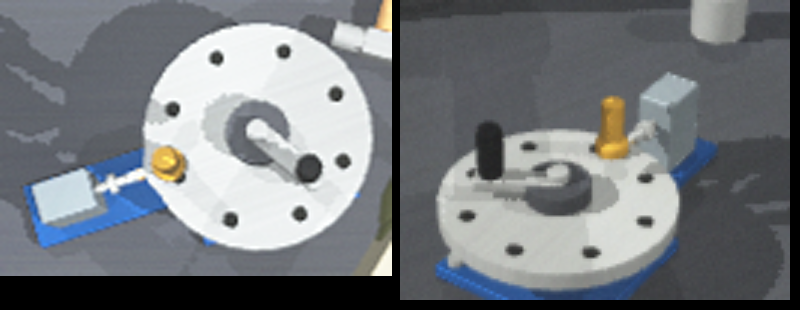

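Both views show the marker upright at the rim beside the pointer, with a gap to it. The knob angle is unchanged (228.8° to 228.9°). Handing in.

```bash
python3 -m pendant '[[[0,0,0],0,-0.1],[[0,0,0],0,-0.1]]' && python3 -c "
from h import *
ticket.close_job()"
```

```text
time_s: 21.95
position: [0.4599, -0.1501, 0.2354]
tool_rot: [[-0.312, 0.95, 0.024], [0.95, 0.312, -0.008], [-0.015, 0.021, -1.0]]
ft_force: [0.1, 0.6, 0.2]
grip_width: 0.0384
the job is handed in; nothing more can be done
```

The crest is at the pointer and the brass marker stands on the flange beside it. I handed the job in at about 22 s; no verdict came back.

**Turning the flange:** I held the knob and led it about 79° anticlockwise. I felt the crest going forward and again coming back, set the knob midway between the two, and let go.

**Placing the marker:** I picked up the brass marker (red and green were the look-alikes) and stood it at the rim beside the pointer tip.

**Last checks:**
- **Crest:** after release the camera put it at about 108.9°, with the pointer axis at 107.9°. That is about 2 mm along the rim, against roughly 6 mm allowed.
- **Wheel:** the knob angle was 228.8° before placing the marker and 228.9° after, so the flange did not shift.
- **Marker:** it stands upright about 18 mm from the pointer tip, with a visible gap to the pointer.

**Weak or disagreeing checks:**
- **Feel:** the two passes over the crest differed by about 2–3 mm at the knob, because of friction. The wrist force was too noisy to use, so I judged the crest from how far each small step fell short or overshot.
- **Rim profile:** this check failed once the marker was in place, because the marker disturbs the edge reading there. The final crest position therefore rests on the unchanged knob angle.
- **Pointer load:** there was no way to read it directly.

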